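# Sort the mantelpiece handful into the organiser

## Robot

A 6-joint arm with a two-finger parallel gripper is mounted at the origin on the work surface. World frame = base frame: x ahead of the robot, y to its left, z up, the work surface at z = 0. Lengths are in mm, angles in rad, forces in N, time in s.
With the tool pointing down it reaches from about 275 to 750 mm from the base axis. Payload 10.2 kg.
Tool frame: the origin (TCP) lies at the very end of the fingers, on their centre line; the grasp point (between the pads) lies 19 mm behind it (ctrl.hold_point_z is the distance from the TCP to the grasp point, in mm); z points along the fingers, y is the direction in which the jaws open and shut (so a half turn about z gives the same grasp; the last joint's range is limited). The gripper opens to 85 mm and grips with 20 to 120 N. Pads are 22 mm wide; open, the fingers measure 114 mm over their backs; the gripper's body (76 mm by 85 mm) begins 54 mm behind the grasp point. The pads swing forward as they close: fully open they stand 13 mm farther back than shut.
Start: joints at [0.949, 0.313, 1.498, -0, 1.331, -0.223], TCP at [203.877, 483.803, 231.294] pointing down, gripper open.
Joint ranges: [-2.94, 2.94], [-0.97, 2.17], [0.19, 2.56], [-1.23, 4.37], [0.02, 3.11], [-2.88, 2.88]. Speed limits (rad/s): [2.39, 2.39, 3.01, 3.14, 3.14, 3.14].

## Interface

Orientations are given as a unit quaternion [w, x, y, z].
In Python, from rig import readout, cams, workorder, spotter, ctrl gives the robot as it stands.
- The arm moves only by the tool step_arm, never from a script. Its argument "plan" is text: rows parted by semicolons, each of 5 numbers parted by spaces: the shift along the tool's x, y, z in cm, then the turn about the tool's z in degrees, then the opening in per cent of the stroke, from 0 (shut) to 100 (fully open). In form: x y z twist gripper; .... A call has 1 to 10 rows; each row is the pose to reach, as a shift and turn from the pose commanded when the call began, along the tool's axes at that moment; what a row does not reach only later rows make up. A row lasts 1/10 s, in which the tool goes at most 50 mm and 8.59 degrees, less where a joint would pass 70% of its speed; a pose out of reach is approached as far as the arm can. A call with a gripper value outside its range is refused whole. The fingers move at their own pace and stop on an object; "grip_force" is the grip in N (left out, the last holds). Time passes only in rows, so rows that repeat a pose let the fingers close. It gives the time, the measured TCP pose, the force and the opening at its end, in the units of the state.
- readout.sense(): the state, without advancing time (a new reading comes with each control period).
- cams.capture(name): name is "scene" or "top" or "wrist"; returns (picture, depth): 420x560x3 uint8, red, green, blue; 420x560 float32, mm along the optical axis (not along the pixel's ray), 0 where there is no reading.
- cams.camera_info(name): a dict with "vfov" (degrees; the focal length in pixels is half the picture's height over the tangent of half this angle, whatever the lens; pixels are square), "cx", "cy" (the principal point, pixels), "rvec" (rotation vector, rad) and "tvec" (3), from world to camera coordinates, as OpenCV has them. Camera axes: x right, y down, z forward; pixel columns grow to the right and rows downward; lengths in mm; the calibration is good to about 2 mm. The wrist camera is an equidistant fisheye: a pixel r from the principal point sees the ray r / f radians off the axis. A picture is of the moment at which its call begins: read the wrist's pose just before it. camera_info takes no time and is no camera call; for the wrist camera it gives the pose at the moment of the call.
- workorder.finish_job(): hands the job in, once; it reports no verdict.
Trained networks look in the newest picture that a camera, given by its name, has taken for a name from the list of things; names that differ only in an ending like _2 or _b are one class to them, and where a whole thing is asked for, a point or a joint stands for the part that bears it (a point fixed in the world has none). Each returns a list of dicts, best first, with "conf" (0 to 1); they miss things now and then, are a little off and sometimes report something else, mostly with a low value. They report only what shows in the picture. A call takes as long as a camera call.
- spotter.regions_of(camera, target): "pixels" (420x560 bool, what is visible of it) and "extent" ([centre column, centre row, width, height] in pixels, round what is visible of it).
The state is a dict: "time_s": time; "joints": joint angles; "dq": joint speeds; "tau": joint torques, N m; "eef_pos": TCP position; "ee_rot": TCP orientation; "force": force on the tool from outside, world axes, zero at the start; "wrist_torque": the same for the moment, N m; "grip_width": opening from 0.0 (shut) to 1.0 (fully open).
Only numpy, scipy, OpenCV 4.12 (cv2) and the standard library are available. Lean on these libraries where they do the work, as an engineer would, in place of code of your own. Each camera call takes 0.05 s, during which the arm holds its last target. There are 200 camera calls.

## Task

Sort the five small things strewn over the mantelpiece into the bamboo organiser: both rings into the ceramic ring dish, both candles standing upright on the organiser's low front tier, and the matchbox lying flat in the square bamboo tray. Set each down gently rather than dropping it, and leave the toy dinosaur and the teal cup standing where they are.

Things in the scene. Friction and masses are not known exactly. Their poses are not given: they have to be found in the camera images.
- steel_ring: Chunky dark steel finger ring, lying flat, outer diameter 28 mm, hole 18 mm, 10 mm high. Origin: centre of its underside on the hole's axis, z up along that axis. Loose, about 14 g.
- brass_ring: Chunky brass finger ring, the same shape as the steel one: lying flat, outer diameter 28 mm, hole 18 mm, 10 mm high. Origin: centre of its underside on the hole's axis, z up along that axis. Loose, about 14 g.
- tealight: Tealight: low round candle in an aluminium cup, diameter 38 mm, 16 mm high (plus a thin wick, look only), standing upright. Origin: centre of its underside, z up. Loose, about 20 g.
- votive: Votive candle: plain cream wax cylinder, diameter 42 mm, 34 mm high (plus a thin wick, look only), standing upright. Origin: centre of its underside, z up. Loose, about 45 g.
- matchbox: Cardboard matchbox lying flat: 53 mm along its x, 36 mm along its y, 15 mm high. Origin: centre of its underside, z up. Loose, about 20 g.
- organiser: Fixed bamboo organiser of two steps. Origin at mantelpiece level on the line where the tiers meet, middle of its 216 mm width (y). Low front tier: empty, floor 10 mm up, x -94 to 0 mm, y -102 to 102 mm; rim 6 mm thick, 8 mm above that floor, at front and ends; riser at x = 0. Back tier: x 0 to 108 mm, flat top 50 mm up, carries ring dish and square tray side by side.
- ring_dish: Round white ceramic ring dish, fixed on the organiser's back tier at its left or right end: rim diameter 100 mm, foot diameter 80 mm, 16 mm high, wall 3.5 mm. Inner floor flat, about 73 mm across, 4 mm above the origin. Origin: centre of its underside, z up; axes parallel to the organiser's.
- bamboo_tray: Square open bamboo tray, fixed on the organiser's back tier at the other end: 92 x 92 mm outside, 18 mm high, walls 4 mm, inner floor 84 x 84 mm, 4 mm above the origin. Origin: centre of its underside, z up; axes along its sides, parallel to the organiser's.
- dinosaur: Bystander: green plastic long-necked toy dinosaur, loose, about 95 mm long along its x (head to +x), 30 mm wide, 71 mm high. Origin: on the mantelpiece under its belly.
- cup: Bystander: teal enamel cup, open, loose, rim diameter 72 mm, 70 mm high. Origin: centre of its underside.

How it is judged (in metres and radians):
At the end, for the whole second after the job is handed in: Rings in the dish (within 38 mm of its axis, under 18 mm above its foot); candles upright (0.12 rad) on the low tier's floor (within 4 mm), inside its rim; matchbox flat (0.12 rad) on the tray's floor; all at rest; dinosaur and cup within 30 mm and 0.4 rad of their start (horizontal distance between each of steel_ring, brass_ring and ring_dish below 0.038 m and z of steel_ring in the frame of ring_dish between 0 and 0.018 m and linear speed of each of steel_ring, brass_ring, tealight, votive, matchbox below 0.02 m/s and angular speed of each of steel_ring, brass_ring, tealight, votive, matchbox below 0.3 rad/s and z of brass_ring in the frame of ring_dish between 0 and 0.018 m and x of tealight in the frame of organiser between -0.1 and 0 m and y of tealight in the frame of organiser between -0.1 and 0.1 m and z of tealight in the frame of organiser between 0.006 and 0.014 m and angle between each of tealight, votive, matchbox's own z axis and vertical below 0.12 rad and x of votive in the frame of organiser between -0.1 and 0 m and y of votive in the frame of organiser between -0.1 and 0.1 m and z of votive in the frame of organiser between 0.006 and 0.014 m and x of matchbox in the frame of bamboo_tray between -0.04 and 0.04 m and y of matchbox in the frame of bamboo_tray between -0.04 and 0.04 m and z of matchbox in the frame of bamboo_tray between 0.001 and 0.008 m and distance of each of dinosaur, cup from where it was at the start of the episode below 0.03 m and angle between each of dinosaur, cup's own z axis and vertical below 0.4 rad); the robot touches nothing.
It fails at once if the dinosaur or the cup is moved by more than 30 mm or tipped by more than 0.4 rad (distance of any of dinosaur, cup from where it was at the start of the episode above 0.03 m or angle between any of dinosaur, cup's own z axis and vertical above 0.4 rad).
It fails at once if a thing is dropped or flung into its place: it moves faster than 0.65 m/s (a fall of some 22 mm) within about 30 mm of the floor it is set down on (((horizontal distance between steel_ring and ring_dish below 0.045 m and z of steel_ring in the frame of ring_dish below 0.034 m) and linear speed of steel_ring above 0.65 m/s) or ((horizontal distance between brass_ring and ring_dish below 0.045 m and z of brass_ring in the frame of ring_dish below 0.034 m) and linear speed of brass_ring above 0.65 m/s) or ((x of tealight in the frame of organiser between -0.1 and 0 m and y of tealight in the frame of organiser between -0.1 and 0.1 m and z of tealight in the frame of organiser below 0.04 m) and linear speed of tealight above 0.65 m/s) or ((x of votive in the frame of organiser between -0.1 and 0 m and y of votive in the frame of organiser between -0.1 and 0.1 m and z of votive in the frame of organiser below 0.04 m) and linear speed of votive above 0.65 m/s) or ((horizontal distance between matchbox and bamboo_tray below 0.045 m and z of matchbox in the frame of bamboo_tray below 0.034 m) and linear speed of matchbox above 0.65 m/s)).
It also fails if it takes over 128 s, if anything falls off the work surface, if the arm or the gripper's body presses on something with over 40 N, if the wrist force passes 120 N, or if a joint passes its speed limit or range.

## Working session

There is one attempt and no reset: what is moved stays moved. The work goes in short steps, Python scripts to look and compute and a tool call to move; the robot and the scene stay as the last step left them, time stands still between calls to the robot, and variables do not carry over. Pictures are saved under pics/ and viewed, about 12 in all and at most 16, crops included, and the job is handed in when it is done.

Besides the shell and the picture viewer there is one more tool, called as a command line: name --argument value ..., lists and objects as JSON in quotes. step_arm: Moves the arm, as the interface text tells. Its arguments: {"type":"object","properties":{"plan":{"type":"string"},"grip_force":{"type":"number"}},"required":["plan"]}

```bash
mkdir -p pics; ls; cat > h.py <<'E'
import numpy as np, cv2
from rig import readout, cams, workorder, spotter, ctrl
def cap(n,save=None):
    ci=cams.camera_info(n); p,d=cams.capture(n)
    if save: cv2.imwrite('pics/'+save,p[:,:,::-1])
    return ci,p,d
def world(ci,d,mask,fish=False):
    v,u=np.nonzero(mask&(d>0)); z=d[v,u]
    f=210/np.tan(np.radians(ci['vfov']/2))
    a=(u-ci['cx'])/f; b=(v-ci['cy'])/f
    if fish:
        r=np.hypot(a,b)+1e-9; k=np.tan(r)/r; a,b=a*k,b*k
    P=np.c_[a*z,b*z,z]; R=cv2.Rodrigues(np.array(ci['rvec'],float))[0]
    return (P-np.array(ci['tvec']).ravel())@R
E
python3 - <<'E'
from h import *
s=readout.sense();print(s['eef_pos'],s['ee_rot'],s['time_s'],ctrl.hold_point_z)
for n in('top','scene'):
    ci,p,d=cap(n,n+'1.png');print(n,ci)
    for t in 'steel_ring brass_ring tealight votive matchbox ring_dish bamboo_tray organiser dinosaur cup'.split():
        for r in spotter.regions_of(n,t)[:2]:
            W=world(ci,d,r['pixels'])
            if len(W)==0: print(t,'nodepth');continue
            zt=np.percentile(W[:,2],90); T=W[W[:,2]>zt-6]
            print(t,round(r['conf'],2),np.round(r['extent']),len(W),'med',np.round(np.median(W,0)),'top',np.round(T.mean(0),1),'lo',np.round(np.percentile(W,2,axis=0)),'hi',np.round(np.percentile(W,98,axis=0)))
E
```

```text
pics
[203.705187   483.58767507 230.7276227 ] [-2.70862116e-04  1.98060288e-01  9.80189621e-01 -5.95686541e-04] 0.0 18.700000000000003
top {'vfov': 51.67501697135832, 'cx': 273.928172388718, 'cy': 204.88391660761712, 'rvec': array([ 2.1071147 , -2.14594179,  0.20070673]), 'tvec': array([-13.84622922, 539.22195108, 944.84410162])}
brass_ring 0.6 [281. 243.  16.  11.] 60 med [453. -36.  10.] top [453.1 -36.4   9.7] lo [441. -50.   3.] hi [466. -25.  14.]
tealight 0.69 [279. 194.  16.  15.] 199 med [574. -39.  16.] top [575.1 -38.9  16.1] lo [558. -56.   4.] hi [591. -22.  20.]
votive 0.59 [379. 245.  22.  18.] 308 med [ 439. -260.   33.] top [ 440.3 -262.9   33.8] lo [ 421. -284.    2.] hi [ 458. -243.   37.]
ring_dish 0.82 [205. 165.  42.  41.] 1400 med [637. 137.  55.] top [639.4 137.1  63.3] lo [590.  92.  50.] hi [679. 179.  67.]
bamboo_tray 0.64 [161. 168.  43.  43.] 1680 med [628. 240.  54.] top [625.8 238.9  66.5] lo [581. 192.  50.] hi [672. 283.  70.]
organiser 0.96 [186. 190.  97.  97.] 5199 med [544. 176.  11.] top [615.2 159.   49.2] lo [478.  77.   6.] hi [678. 287.  52.]

[... 1738 characters left out ...]
80. 192.  53.] hi [672. 284.  70.]
organiser 0.57 [394. 224. 145.  78.] 4086 med [650. 164.  12.] top [658.8 146.1  50.2] lo [476.  74.   4.] hi [685. 290.  52.]
dinosaur 0.76 [128. 232.  48.  32.] 737 med [ 498. -359.   37.] top [ 486.7 -384.2   65.4] lo [ 420. -401.    0.] hi [ 511. -319.   70.]
dinosaur 0.62 [176. 214.  20.  21.] 345 med [ 447. -260.   33.] top [ 442.4 -262.4   35. ] lo [ 400. -282.    1.] hi [ 459. -242.   37.]
cup 0.58 [127. 232.  48.  32.] 638 med [ 499. -356.   38.] top [ 482.8 -388.4   64.8] lo [ 479. -395.    2.] hi [ 510. -321.   70.]
cup 0.57 [171. 243.  42.  48.] 1494 med [ 577. -270.   49.] top [ 562.2 -270.3   68.8] lo [ 529. -301.    5.] hi [ 596. -238.   72.]
```

```bash
python3 - <<'E'
import cv2
p=cv2.imread('pics/top1.png')[120:300,110:470];cv2.imwrite('pics/a.png',cv2.resize(p,None,fx=2.2,fy=2.2,interpolation=cv2.INTER_CUBIC))
E
```

```text
(no output)
```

View pics/a.png

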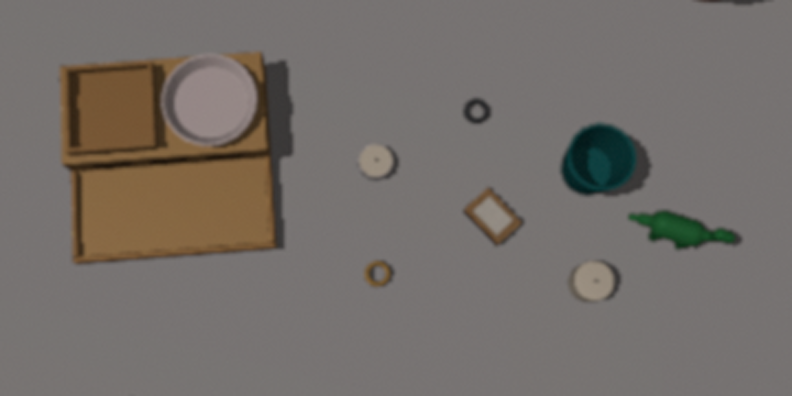

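```bash
python3 - <<'E'
from h import *
import itertools
# top & scene point cloud -> height map analysis
for n in('top','scene'):
    ci,p,d=cap(n)
    W=world(ci,d,np.ones(d.shape,bool)); P=p[d>0]
    m=(W[:,0]>460)&(W[:,0]<570)&(W[:,1]>-215)&(W[:,1]<-110)&(W[:,2]>11)&(W[:,2]<22)
    print(n,'matchbox',m.sum(),cv2.minAreaRect(W[m][:,:2].astype(np.float32)),np.median(W[m],0))
    for nm,c in(('steel',(631,-150)),('brass',(453,-37)),('teal',(575,-39))):
        m=(np.hypot(W[:,0]-c[0],W[:,1]-c[1])<30)&(W[:,2]>5)
        if m.sum()>3: print(nm,m.sum(),np.round(cv2.minEnclosingCircle(W[m][:,:2].astype(np.float32))[0]),W[m].mean(0).round(1),P[m].mean(0))
    # tray/dish/organiser: rim
    m=(W[:,2]>60)&(W[:,2]<75)&(W[:,0]>560)&(W[:,1]>188)&(W[:,1]<300);print('tray',cv2.minAreaRect(W[m][:,:2].astype(np.float32)))
    m=(W[:,2]>60)&(W[:,2]<75)&(W[:,0]>560)&(W[:,1]>80)&(W[:,1]<188);print('dish',cv2.minEnclosingCircle(W[m][:,:2].astype(np.float32)))
    m=(W[:,2]>13)&(W[:,0]>450)&(W[:,0]<720)&(W[:,1]>50)&(W[:,1]<320);print('org',cv2.minAreaRect(W[m][:,:2].astype(np.float32)))
E
```

```text
top matchbox 338 ((512.7142333984375, -162.9334259033203), (51.642852783203125, 36.811710357666016), 43.17018508911133) [ 511.97390515 -163.23235475   14.98602097]
steel 67 [ 633. -149.] [ 631.8 -151.1    9.4] [63.46268657 62.31343284 62.65671642]
brass 67 [454. -38.] [453.7 -37.8   9. ] [111.95522388  91.74626866  65.53731343]
teal 199 [575. -39.] [574.8 -38.4  15.9] [143.70854271 133.6080402  121.94472362]
tray ((714.6423950195312, 236.1339111328125), (268.2625732421875, 104.37266540527344), 2.409742593765259)
dish ((705.517578125, 153.6929931640625), 123.19293975830078)
org ((580.9501342773438, 184.06182861328125), (209.2874755859375, 217.30831909179688), 3.4825944900512695)
scene matchbox 319 ((510.8402404785156, -163.1329803466797), (55.58789825439453, 37.33930206298828), 40.763404846191406) [ 513.50633785 -162.89008487   15.88053203]
steel 112 [ 631. -150.] [ 631.6 -151.     9.3] [63.13392857 64.35714286 64.0625    ]
brass 74 [453. -37.] [453.5 -37.3   9.3] [124.52702703  99.32432432  53.28378378]
teal 243 [573. -37.] [577.6 -39.3  15.3] [167.06584362 158.89711934 141.97119342]
tray ((716.372314453125, 237.31915283203125), (279.767578125, 103.7625732421875), 1.2923669815063477)
dish ((707.1107788085938, 159.813720703125), 129.418701171875)
org ((578.1594848632812, 184.16262817382812), (211.8469696044922, 217.8426055908203), 3.3824026584625244)
```

```bash
cat > go.py <<'E'
import sys; from h import *
from scipy.spatial.transform import Rotation as Ro
# go.py x y z phi : shift in tool cm, twist deg to reach TCP (world mm) with jaw angle phi
x,y,z,phi=map(float,sys.argv[1:5]); s=readout.sense()
w,a,b,c=s['ee_rot']; R=Ro.from_quat([a,b,c,w]).as_matrix()
cur=np.degrees(np.arctan2(R[1,1],R[0,1])); tw=(cur-phi+90)%180-90
print('t',s['time_s'],'tcp',s['eef_pos'].round(1),'phi',cur.round(1),'g',s['grip_width'],'F',np.round(s['force'],1))
print('shift cm',((np.array([x,y,z])-s['eef_pos'])@R/10).round(2),'twist',tw.round(1),'q6',s['joints'][5])
E
python3 go.py 453.5 -37.3 130 3.4
```

```text
t 1.2 tcp [203.9 483.8 231.3] phi 67.2 g 1.00130057174499 F [-0.1 -0.2  0.1]
shift cm [-43.24 -38.33  10.13] twist 63.8 q6 -0.2234381258953649
```

step_arm --plan "-43.24 -38.33 10.1 63.8 60;-43.24 -38.33 10.1 63.8 60;-43.24 -38.33 10.1 63.8 60;-43.24 -38.33 10.1 63.8 60;-43.24 -38.33 10.1 63.8 60;-43.24 -38.33 10.1 63.8 60;-43.24 -38.33 10.1 63.8 60;-43.24 -38.33 10.1 63.8 60;-43.24 -38.33 10.1 63.8 60;-43.24 -38.33 10.1 63.8 60" --grip_force 25

```text
time_s: 2.2
eef_pos: [417.3, 37.5, 145.2]
ee_rot: [0.0, 0.686, 0.727, 0.0]
force: [0.3, 0.4, 0.4]
grip_width: 0.599
```

```bash
python3 go.py 453.5 -37.3 130 3.4
```

```text
t 2.2 tcp [417.3  37.5 145.2] phi 3.3 g 0.5994365000320806 F [0.3 0.4 0.4]
shift cm [-7.68  3.18  1.52] twist -0.1 q6 -0.24980746252307753
```

step_arm --plan "-7.7 3.2 1.5 0 60;-7.7 3.2 1.5 0 60;-7.7 3.2 1.5 0 60;-7.7 3.2 1.5 0 60"

```text
time_s: 2.6
eef_pos: [452.9, -35.6, 130.0]
ee_rot: [-0.0, 0.687, 0.727, -0.0]
force: [-0.2, -0.1, -0.3]
grip_width: 0.598
```

```bash
python3 go.py 453.5 -37.3 2 3.4; python3 - <<'E'
from h import *
ci,p,d=cap('wrist','w1.png')
W=world(ci,d,np.ones(d.shape,bool),True)
for nm,c,h in(('brass',(453,-37),6),('teal',(575,-39),11)):
    m=(np.hypot(W[:,0]-c[0],W[:,1]-c[1])<30)&(W[:,2]>h)&(W[:,2]<25)
    print(nm,m.sum(),cv2.minEnclosingCircle(W[m][:,:2].astype(np.float32)),W[m].mean(0).round(1))
E
```

```text
t 2.6 tcp [452.9 -35.6 130. ] phi 3.3 g 0.597854024648619 F [-0.2 -0.1 -0.3]
shift cm [-0.18  0.06 12.8 ] twist -0.1 q6 -0.3946745651620519
brass 487 ((450.8210144042969, -37.43541717529297), 14.166934967041016) [450.9 -36.8   8.2]
teal 1245 ((572.6145629882812, -37.87125778198242), 19.400814056396484) [571.4 -37.   14.7]
```

View pics/w1.png

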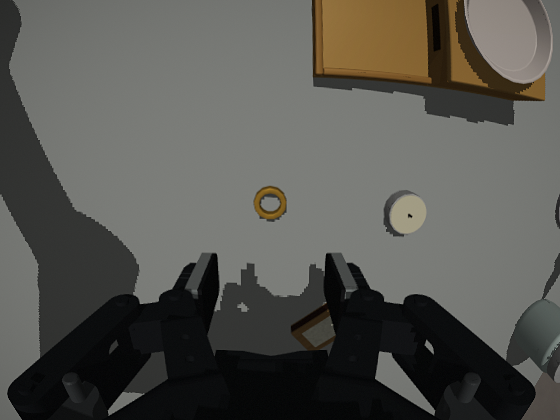

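step_arm --plan "-0.18 -0.05 5 0 60;-0.18 -0.05 9 0 60;-0.18 -0.05 12 0 60;-0.18 -0.05 12.8 0 60;-0.18 -0.05 12.8 0 60;-0.18 -0.05 12.8 0 20;-0.18 -0.05 12.8 0 20;-0.18 -0.05 12.8 0 20;-0.18 -0.05 12.8 0 20;-0.18 -0.05 12.8 0 20"

```text
time_s: 3.65
eef_pos: [453.7, -37.3, 3.9]
ee_rot: [0.001, 0.686, 0.728, 0.001]
force: [-0.4, 2.3, 6.8]
grip_width: 0.303
```

```bash
python3 go.py 453.5 -37.3 2 3.4; python3 -c "
from h import *
cap('wrist','w2.png')"
```

```text
t 3.65 tcp [453.7 -37.3   3.9] phi 3.4 g 0.3031627468389301 F [-0.4  2.3  6.8]
shift cm [ 0.   -0.02  0.19] twist -0.0 q6 -0.39938094212472675
```

View pics/w2.png

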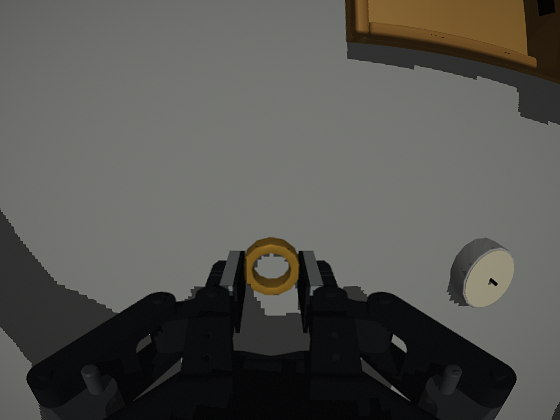

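```bash
python3 - <<'E'
from h import *
ci,p,d=cap('wrist')
W=world(ci,d,np.ones(d.shape,bool),True); P=p[d>0].astype(int)
m=(P[:,0]-P[:,2]>60)&(np.hypot(W[:,0]-453,W[:,1]+37)<30)
w=W[m];print(m.sum(),np.percentile(w,[1,50,99],axis=0).round(1)); t=w[w[:,2]>np.percentile(w[:,2],90)-3]
print(cv2.minEnclosingCircle(t[:,:2].astype(np.float32)),t.mean(0))
s=readout.sense();print(s['eef_pos'],s['grip_width'])
E
```

```text
1162 [[441.3 -49.9   6.3]
 [453.  -34.7   8.3]
 [464.9 -23.8   9.7]]
((452.6611633300781, -36.952884674072266), 13.865347862243652) [453.0796066  -35.99145647   8.2874414 ]
[453.66725631 -37.30660163   3.86522891] 0.302969083071053
```

step_arm --plan "0 0 -4 0 15;0 0 -9 0 15;0 0 -11.6 0 15;0 0 -11.6 0 15"

```text
time_s: 4.15
eef_pos: [454.7, -37.8, 122.6]
ee_rot: [0.004, 0.686, 0.728, 0.002]
force: [0.8, 0.2, -0.8]
grip_width: 0.3
```

```bash
python3 go.py 631.6 151 120 3.4
```

```text
t 4.15 tcp [454.7 -37.8 122.6] phi 3.4 g 0.2997852337939825 F [ 0.8  0.2 -0.8]
shift cm [17.81 18.77  0.36] twist -0.0 q6 -0.3993615150466269
```

step_arm --plan "17.8 18.8 0 0 15;17.8 18.8 0 0 15;17.8 18.8 0 0 15;17.8 18.8 0 0 15;17.8 18.8 0 0 15;17.8 18.8 0 0 15;17.8 18.8 0 0 15;17.8 18.8 0 0 15"

```text
time_s: 4.95
eef_pos: [629.2, 150.6, 117.9]
ee_rot: [-0.0, 0.686, 0.727, -0.001]
force: [0.2, -0.5, -1.0]
grip_width: 0.301
```

```bash
python3 go.py 631.6 151 61 3.4; python3 - <<'E'
from h import *
ci,p,d=cap('wrist','w3.png')
W=world(ci,d,np.ones(d.shape,bool),True); P=p[d>0].astype(int)
m=(P[:,0]-P[:,2]<35)&(P.sum(1)>250)&(W[:,2]>50)&(W[:,2]<70)&(np.hypot(W[:,0]-632,W[:,1]-136)<60)
w=W[m].astype(np.float32);print(m.sum(),np.percentile(w,[1,50,99],axis=0).round(1))
t=w[w[:,2]>62];print(cv2.fitEllipse(t[:,:2]),cv2.minEnclosingCircle(t[:,:2]),np.median(w[w[:,2]<58],0))
E
```

```text
t 4.95 tcp [629.2 150.6 117.9] phi 3.3 g 0.3010234064890816 F [ 0.2 -0.5 -1. ]
shift cm [0.03 0.25 5.69] twist -0.1 q6 -0.00358201914609001
9185 [[583.6  94.1  51.2]
 [632.9 148.8  53.1]
 [677.2 182.6  65.3]]Traceback (most recent call last):
  File "<stdin>", line 6, in <module>
cv2.error: OpenCV(4.12.0) /io/opencv/modules/imgproc/src/shapedescr.cpp:356: error: (-215:Assertion failed) n >= 0 && (depth == CV_32F || depth == CV_32S) in function 'fitEllipseNoDirect'
```

View pics/w3.png

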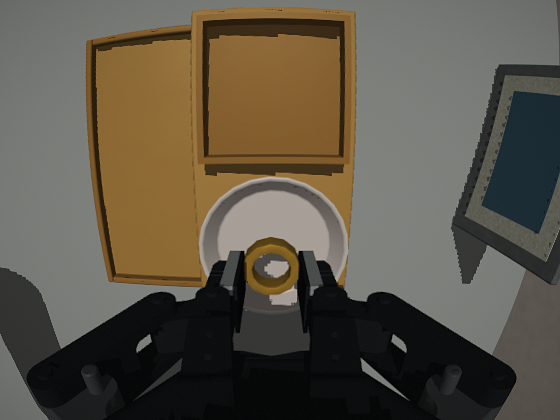

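step_arm --plan "0 0.2 3 0 15;0 0.2 4.5 0 15;0 0.2 5.2 0 15;0 0.2 5.7 0 15;0 0.2 5.7 0 15;0 0.2 5.7 0 15"

```text
time_s: 5.6
eef_pos: [632.3, 151.5, 62.0]
ee_rot: [0.0, 0.686, 0.727, 0.0]
force: [-0.2, -0.9, -0.1]
grip_width: 0.302
```

```bash
python3 go.py 631.6 151 59 3.4
```

```text
t 5.6 tcp [632.3 151.5  62. ] phi 3.3 g 0.30202152049036407 F [-0.2 -0.9 -0.1]
shift cm [-0.05 -0.07  0.3 ] twist -0.1 q6 -0.0030031857600510666
```

step_arm --plan "0 0 0.2 0 15;0 0 0.3 0 15;0 0 0.3 0 15"

```text
time_s: 5.9
eef_pos: [632.0, 151.6, 58.2]
ee_rot: [0.0, 0.686, 0.728, 0.0]
force: [-0.4, 0.6, 0.0]
grip_width: 0.3
```

step_arm --plan "0 0 0 0 42;0 0 0 0 42;0 0 0 0 42;0 0 0 0 42;0 0 -2 0 42;0 0 -5 0 42;0 0 -8 0 50;0 0 -8 0 50"

```text
time_s: 6.7
eef_pos: [633.8, 151.7, 142.9]
ee_rot: [0.003, 0.686, 0.728, 0.003]
force: [-0.1, -0.8, 1.2]
grip_width: 0.498
```

```bash
python3 go.py 631.8 -150.5 120 3.4
```

```text
t 6.7 tcp [633.8 151.7 142.9] phi 3.4 g 0.4983861688483801 F [-0.1 -0.8  1.2]
shift cm [-30.16  -1.99   2.27] twist -0.0 q6 -0.002999242390996338
```

step_arm --plan "-30.2 0 1.8 0 60;-30.2 0 1.8 0 60;-30.2 0 1.8 0 60;-30.2 0 1.8 0 60;-30.2 0 1.8 0 60;-30.2 0 1.8 0 60;-30.2 0 1.8 0 60;-30.2 0 1.8 0 60;-30.2 0 1.8 0 60"

```text
time_s: 7.6
eef_pos: [649.6, -148.8, 119.9]
ee_rot: [-0.0, 0.686, 0.728, 0.0]
force: [0.1, 1.1, 0.5]
grip_width: 0.601
```

```bash
python3 go.py 631.8 -150.5 4 3.4;  python3 - <<'E'
from h import *
ci,p,d=cap('wrist','w4.png')
W=world(ci,d,np.ones(d.shape,bool),True)
m=(np.hypot(W[:,0]-631,W[:,1]+150)<30)&(W[:,2]>5)&(W[:,2]<16)
print(m.sum(),cv2.minEnclosingCircle(W[m][:,:2].astype(np.float32)),W[m].mean(0).round(1))
ci,p,d=cap('top','t2.png')
W=world(ci,d,np.ones(d.shape,bool)); P=p[d>0].astype(int)
m=(P[:,0]-P[:,2]>25)&(np.hypot(W[:,0]-632,W[:,1]-136)<36)
print('brass',m.sum(),W[m].mean(0).round(1))
E
```

```text
t 7.6 tcp [ 649.6 -148.8  119.9] phi 3.4 g 0.6011910128115563 F [0.1 1.1 0.5]
shift cm [-0.07 -1.78 11.59] twist 0.0 q6 -0.46019708298214373
534 ((629.3115234375, -150.69033813476562), 13.882718086242676) [ 629.3 -150.1    8.1]
brass 101 [633.4 150.6  60.3]
```

step_arm --plan "-0.07 -1.85 4 0 60;-0.07 -1.85 8 0 60;-0.07 -1.85 11 0 60;-0.07 -1.85 11.6 0 60;-0.07 -1.85 11.6 0 60;-0.07 -1.85 11.6 0 15;-0.07 -1.85 11.6 0 15;-0.07 -1.85 11.6 0 15;-0.07 -1.85 11.6 0 15;-0.07 -1.85 11.6 0 15"

```text
time_s: 8.7
eef_pos: [632.3, -151.9, 6.5]
ee_rot: [0.002, 0.686, 0.728, 0.001]
force: [-0.4, 1.7, 6.1]
grip_width: 0.3
```

step_arm --plan "0 0 -4 0 15;0 0 -9 0 15;0 0 -12 0 15;0 0 -12 0 15;0 0 -12 0 15"

```text
time_s: 9.2
eef_pos: [631.3, -151.7, 125.1]
ee_rot: [0.001, 0.686, 0.727, 0.0]
force: [0.0, 0.1, 0.4]
grip_width: 0.295
```

```bash
python3 go.py 633 121.5 120 3.4
```

```text
t 9.2 tcp [ 631.3 -151.7  125.1] phi 3.4 g 0.29464184294718754 F [0.  0.1 0.4]
shift cm [27.27  1.76  0.49] twist -0.0 q6 -0.4743922544191335
```

step_arm --plan "27.25 1.75 0 0 15;27.25 1.75 0 0 15;27.25 1.75 0 0 15;27.25 1.75 0 0 15;27.25 1.75 0 0 15;27.25 1.75 0 0 15;27.25 1.75 0 0 15;27.25 1.75 0 0 15;27.25 1.75 0 0 15"

```text
time_s: 10.1
eef_pos: [632.6, 120.1, 123.5]
ee_rot: [-0.0, 0.687, 0.727, -0.001]
force: [0.2, -0.2, -0.4]
grip_width: 0.294
```

```bash
python3 go.py 633 121 64 3.4
```

```text
t 10.1 tcp [632.6 120.1 123.5] phi 3.3 g 0.293869625515751 F [ 0.2 -0.2 -0.4]
shift cm [0.09 0.05 5.95] twist -0.1 q6 -0.05094622194546724
```

step_arm --plan "0.05 0 3 0 15;0.05 0 4.8 0 15;0.05 0 5.6 0 15;0.05 0 6 0 15;0.05 0 6 0 15;0.05 0 6 0 15"

```text
time_s: 10.7
eef_pos: [633.2, 121.6, 65.2]
ee_rot: [0.001, 0.686, 0.727, 0.001]
force: [0.2, 0.5, -0.2]
grip_width: 0.294
```

step_arm --plan "0 0 0.1 0 15;0 0 0.2 0 15;0 0 0.2 0 15"

```text
time_s: 11.0
eef_pos: [632.7, 121.9, 62.3]
ee_rot: [0.0, 0.686, 0.728, 0.0]
force: [-0.5, 0.2, -0.4]
grip_width: 0.296
```

step_arm --plan "0 0 0 0 42;0 0 0 0 42;0 0 0 0 42;0 0 0 0 42;0 0 -2 0 42;0 0 -5 0 42;0 0 -8 0 50;0 0 -8 0 50"

```text
time_s: 11.8
eef_pos: [634.5, 122.0, 146.8]
ee_rot: [0.003, 0.686, 0.728, 0.003]
force: [1.4, -0.6, 0.1]
grip_width: 0.499
```

```bash
python3 go.py 574 -38.8 120 93.4
```

```text
t 11.8 tcp [634.5 122.  146.8] phi 3.4 g 0.49910210845114616 F [ 1.4 -0.6  0.1]
shift cm [-15.7   -7.01   2.63] twist 90.0 q6 -0.04971555138462663
```

step_arm --plan "-15.7 -7 2.2 90 65;-15.7 -7 2.2 90 65;-15.7 -7 2.2 90 65;-15.7 -7 2.2 90 65;-15.7 -7 2.2 90 65;-15.7 -7 2.2 90 65;-15.7 -7 2.2 90 65;-15.7 -7 2.2 90 65;-15.7 -7 2.2 90 65;-15.7 -7 2.2 90 65"

```text
time_s: 12.8
eef_pos: [571.8, -38.9, 119.7]
ee_rot: [-0.0, 0.998, 0.061, -0.0]
force: [-0.2, 0.8, 0.5]
grip_width: 0.649
```

```bash
python3 go.py 574 -38.8 7 93.4
```

```text
t 12.8 tcp [571.8 -38.9 119.7] phi -83.0 g 0.6490466517390192 F [-0.2  0.8  0.5]
shift cm [ 0.23  0.02 11.27] twist 3.6 q6 1.175475515725424
```

step_arm --plan "0.22 0 4 3.6 65;0.22 0 8 3.6 65;0.22 0 10.7 3.6 65;0.22 0 11.3 3.6 65;0.22 0 11.3 3.6 65;0.22 0 11.3 3.6 30;0.22 0 11.3 3.6 30;0.22 0 11.3 3.6 30;0.22 0 11.3 3.6 30;0.22 0 11.3 3.6 30"

```text
time_s: 13.8
eef_pos: [575.2, -38.9, 9.0]
ee_rot: [0.0, 0.999, 0.033, 0.002]
force: [-1.1, 0.3, 6.9]
grip_width: 0.426
```

step_arm --plan "0 0 -4 0 30;0 0 -9 0 30;0 0 -11 0 30;0 0 -11 0 30;0 0 -11 0 30"

```text
time_s: 14.3
eef_pos: [574.0, -38.6, 117.1]
ee_rot: [0.0, 0.999, 0.033, 0.0]
force: [-0.7, -0.5, -0.8]
grip_width: 0.425
```

```bash
python3 go.py 525.5 131 115 93.4; python3 -c "
from h import *
cap('wrist','w5.png')"
```

```text
t 14.3 tcp [574.  -38.6 117.1] phi -86.2 g 0.4251974210876346 F [-0.7 -0.5 -0.8]
shift cm [ -3.71 -17.24   0.21] twist 0.4 q6 1.233602099216477
```

View pics/w5.png

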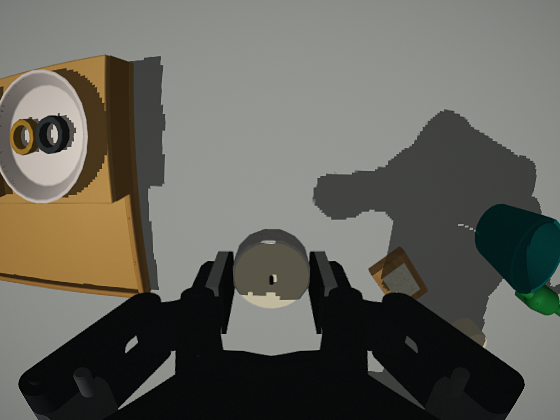

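step_arm --plan "-4.3 -17.2 0 0 30;-4.3 -17.2 0 0 30;-4.3 -17.2 0 0 30;-4.3 -17.2 0 0 30;-4.3 -17.2 0 0 30;-4.3 -17.2 0 0 30;-4.3 -17.2 0 0 30"

```text
time_s: 15.05
eef_pos: [520.0, 129.1, 116.5]
ee_rot: [0.0, 0.999, 0.033, -0.001]
force: [0.5, 0.5, 0.4]
grip_width: 0.427
```

```bash
python3 go.py 530 131 22 93.4
```

```text
t 15.05 tcp [520.  129.1 116.5] phi -86.3 g 0.42665951826662946 F [0.5 0.5 0.4]
shift cm [ 1.02 -0.12  9.45] twist 0.3 q6 1.5302472420823814
```

step_arm --plan "1 -0.1 4 0.3 30;1 -0.1 7 0.3 30;1 -0.1 8.8 0.3 30;1 -0.1 9.4 0.3 30;1 -0.1 9.4 0.3 30;1 -0.1 9.4 0.3 30"

```text
time_s: 15.65
eef_pos: [530.5, 131.3, 24.1]
ee_rot: [0.0, 1.0, 0.03, 0.001]
force: [0.3, 0.7, -0.5]
grip_width: 0.429
```

step_arm --plan "0 0 0.1 0 30;0 0 0.2 0 30;0 0 0.3 0 30;0 0 0.3 0 30"

```text
time_s: 16.05
eef_pos: [529.8, 131.8, 20.3]
ee_rot: [0.0, 1.0, 0.031, 0.0]
force: [1.1, 0.4, -0.8]
grip_width: 0.422
```

step_arm --plan "0 0 0.1 0 30;0 0 0.1 0 30;0 0 0.1 0 56;0 0 0.1 0 56;0 0 0.1 0 56;0 0 0.1 0 56;0 0 -3 0 56;0 0 -7 0 56;0 0 -11 0 60;0 0 -11 0 60"

```text
time_s: 17.05
eef_pos: [532.2, 131.9, 135.4]
ee_rot: [-0.0, 1.0, 0.031, 0.005]
force: [-0.2, 0.2, -0.5]
grip_width: 0.603
```

```bash
python3 go.py 512.5 -163 125 132; python3 -c "
from h import *
ci,p,d=cap('scene','s3.png')
for t in('tealight','matchbox','votive'):
  for r in spotter.regions_of('scene',t)[:1]:
    W=world(ci,d,r['pixels']);T=W[W[:,2]>np.percentile(W[:,2],90)-5];print(t,r['conf'],T.mean(0))"
```

```text
t 17.05 tcp [532.2 131.9 135.4] phi -86.5 g 0.6028190042895172 F [-0.2  0.2 -0.5]
shift cm [-3.79 29.32  1.01] twist -38.5 q6 1.5386736897626325
tealight 0.6 [529.53453226 128.63944373  27.44608509]
matchbox 0.73 [ 512.9891946  -162.75911518   15.74699975]
votive 0.7 [ 441.95245741 -262.84943551   34.78211983]
```

step_arm --plan "-3.8 29.3 0.5 -38.5 60;-3.8 29.3 0.5 -38.5 60;-3.8 29.3 0.5 -38.5 60;-3.8 29.3 0.5 -38.5 60;-3.8 29.3 0.5 -38.5 60;-3.8 29.3 0.5 -38.5 60;-3.8 29.3 0.5 -38.5 60;-3.8 29.3 0.5 -38.5 60;-3.8 29.3 0.5 -38.5 60;-3.8 29.3 0.5 -38.5 60"

```text
time_s: 18.25
eef_pos: [509.7, -161.7, 124.7]
ee_rot: [-0.001, 0.933, 0.359, -0.0]
force: [-0.1, -0.7, -0.4]
grip_width: 0.599
```

```bash
python3 - <<'E'
from h import *
ci,p,d=cap('wrist')
W=world(ci,d,np.ones(d.shape,bool),True)
m=(np.hypot(W[:,0]-512.5,W[:,1]+163)<42)&(W[:,2]>11)&(W[:,2]<20)
print(m.sum(),cv2.minAreaRect(W[m][:,:2].astype(np.float32)))
E
python3 go.py 512 -163 7 132
```

```text
2850 ((510.54180908203125, -162.85513305664062), (52.94584655761719, 37.019447326660156), 41.68836212158203)
t 18.3 tcp [ 509.8 -161.7  124.9] phi -47.9 g 0.6035790059730349 F [-0.2 -0.5  0.7]
shift cm [ 0.08  0.26 11.79] twist 0.1 q6 0.309586377835433
```

Angle 41.7° confirmed; grip across its 36 mm side.

step_arm --plan "0.05 0.2 4 0.3 60;0.05 0.2 8 0.3 60;0.05 0.2 11.2 0.3 60;0.05 0.2 11.8 0.3 60;0.05 0.2 11.8 0.3 60;0.05 0.2 11.8 0.3 25;0.05 0.2 11.8 0.3 25;0.05 0.2 11.8 0.3 25;0.05 0.2 11.8 0.3 25;0.05 0.2 11.8 0.3 25"

```text
time_s: 19.3
eef_pos: [512.6, -164.5, 9.1]
ee_rot: [0.001, 0.934, 0.356, 0.001]
force: [0.8, 1.8, 7.9]
grip_width: 0.414
```

step_arm --plan "0 0 -4 0 25;0 0 -9 0 25;0 0 -12 0 25;0 0 -12 0 25;0 0 -12 0 25"

```text
time_s: 19.8
eef_pos: [511.5, -164.2, 127.8]
ee_rot: [0.001, 0.934, 0.356, 0.0]
force: [-1.1, 0.2, -1.8]
grip_width: 0.407
```

```bash
python3 go.py 626.3 238 125 93.4;python3 go.py 626.3 238 125 3.4
```

```text
t 19.8 tcp [ 511.5 -164.2  127.8] phi -48.3 g 0.40717259949729145 F [-1.1  0.2 -1.8]
shift cm [ 35.33 -22.39   0.27] twist 38.3 q6 0.314101358187224
t 19.8 tcp [ 511.5 -164.2  127.8] phi -48.3 g 0.40717259949729145 F [-1.1  0.2 -1.8]
shift cm [ 35.33 -22.39   0.27] twist -51.7 q6 0.314101358187224
```

step_arm --plan "35.3 -22.4 0 38.3 25;35.3 -22.4 0 38.3 25;35.3 -22.4 0 38.3 25;35.3 -22.4 0 38.3 25;35.3 -22.4 0 38.3 25;35.3 -22.4 0 38.3 25;35.3 -22.4 0 38.3 25;35.3 -22.4 0 38.3 25;35.3 -22.4 0 38.3 25;35.3 -22.4 0 38.3 25"

```text
time_s: 20.8
eef_pos: [625.2, 242.2, 124.8]
ee_rot: [-0.0, 0.999, 0.032, -0.001]
force: [0.1, 0.1, -0.2]
grip_width: 0.413
```

```bash
python3 go.py 626.3 238 66 93.4; python3 - <<'E'
from h import *
ci,p,d=cap('wrist','w6.png')
W=world(ci,d,np.ones(d.shape,bool),True)
m=(W[:,0]>570)&(W[:,0]<690)&(W[:,1]>180)&(W[:,1]<300)&(W[:,2]>62)&(W[:,2]<72)
print(m.sum(),np.percentile(W[m],[2,98],axis=0))
E
```

```text
t 20.8 tcp [625.2 242.2 124.8] phi -86.3 g 0.4125957463530782 F [ 0.1  0.1 -0.2]
shift cm [0.1  0.43 5.88] twist 0.3 q6 1.70136759712962
2752 [[602.57548571 181.03038185  62.51530507]
 [671.75903186 286.23323703  67.85985432]]
```

View pics/w6.png

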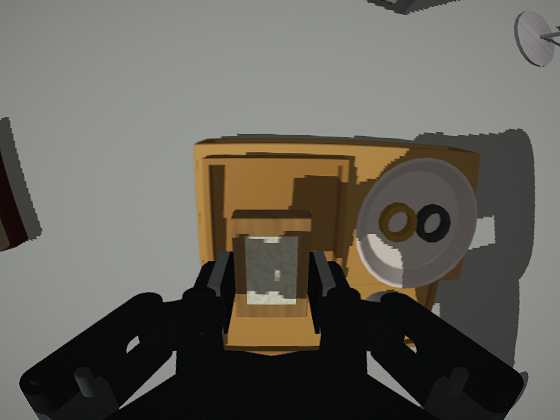

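step_arm --plan "0.1 0.4 3 0.3 25;0.1 0.4 4.6 0.3 25;0.1 0.4 5.6 0.3 25;0.1 0.4 5.9 0.3 25;0.1 0.4 5.9 0.3 25;0.1 0.4 5.9 0.3 25"

```text
time_s: 21.45
eef_pos: [627.7, 233.9, 69.2]
ee_rot: [-0.0, 1.0, 0.027, 0.001]
force: [0.8, -0.3, -0.1]
grip_width: 0.41
```

step_arm --plan "0 0 0.1 0 25;0 0 0.2 0 25;0 0 0.3 0 25;0 0 0.3 0 25"

```text
time_s: 21.85
eef_pos: [627.1, 234.0, 65.1]
ee_rot: [0.0, 1.0, 0.027, -0.0]
force: [0.5, -0.5, -0.8]
grip_width: 0.406
```

step_arm --plan "0 -0.35 0 0 25;0 -0.35 0 0 25;0 -0.35 0.1 0 25;0 -0.35 0.15 0 25;0 -0.35 0.15 0 25"

```text
time_s: 22.35
eef_pos: [627.0, 237.4, 63.5]
ee_rot: [0.0, 1.0, 0.027, -0.0]
force: [0.1, -0.6, -0.0]
grip_width: 0.409
```

step_arm --plan "0 0 0 0 50;0 0 0 0 50;0 0 0 0 50;0 0 0 0 50;0 0 -2 0 50;0 0 -5 0 50;0 0 -8 0 50;0 0 -8 0 50"

```text
time_s: 23.15
eef_pos: [628.8, 237.9, 148.6]
ee_rot: [-0.001, 1.0, 0.027, 0.004]
force: [0.0, -0.9, 1.0]
grip_width: 0.501
```

```bash
python3 go.py 440 -262.5 140 50; python3 - <<'E'
from h import *
ci,p,d=cap('wrist','w7.png')
W=world(ci,d,np.ones(d.shape,bool),True)
m=(W[:,0]>590)&(W[:,0]<665)&(W[:,1]>203)&(W[:,1]<275)&(W[:,2]>50)&(W[:,2]<80)
h=W[m];t=h[h[:,2]>63]
print(np.percentile(h[:,2],[5,50,95]),np.percentile(t,[2,98],axis=0).round(1))
E
```

```text
t 23.15 tcp [628.8 237.9 148.6] phi -86.9 g 0.500551501822747 F [ 0.  -0.9  1. ]
shift cm [-21.57  48.94   0.63] twist 43.1 q6 1.7043018800924725
[51.81980444 53.46415502 68.51459172] [[601.8 218.8  66.1]
 [653.  254.3  69.1]]
```

View pics/w7.png

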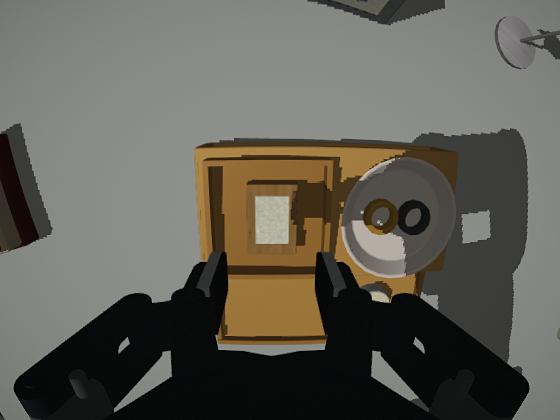

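step_arm --plan "-21.5 48.9 0 43 75;-21.5 48.9 0 43 75;-21.5 48.9 0 43 75;-21.5 48.9 0 43 75;-21.5 48.9 0 43 75;-21.5 48.9 0 43 75;-21.5 48.9 0 43 75;-21.5 48.9 0 43 75;-21.5 48.9 0 43 75;-21.5 48.9 0 43 75"

```text
time_s: 24.2
eef_pos: [449.4, -231.9, 142.9]
ee_rot: [-0.0, 0.94, -0.341, -0.001]
force: [1.8, -0.4, -0.3]
grip_width: 0.75
```

```bash
python3 go.py 440 -262.5 140 50
```

```text
t 24.2 tcp [ 449.4 -231.9  142.9] phi -129.9 g 0.7502400223939718 F [ 1.8 -0.4 -0.3]
shift cm [1.24 2.96 0.29] twist 0.1 q6 1.5587053680868133
```

step_arm --plan "1.2 2.95 0.3 0 75;1.2 2.95 0.3 0 75;1.2 2.95 0.3 0 75"

```text
time_s: 24.5
eef_pos: [440.7, -260.6, 139.8]
ee_rot: [-0.0, 0.94, -0.342, -0.001]
force: [0.4, 0.8, -0.1]
grip_width: 0.75
```

```bash
python3 - <<'E'
from h import *
ci,p,d=cap('wrist','w8.png')
W=world(ci,d,np.ones(d.shape,bool),True)
m=(np.hypot(W[:,0]-440,W[:,1]+262.5)<35)&(W[:,2]>28)&(W[:,2]<40)
print(m.sum(),cv2.minEnclosingCircle(W[m][:,:2].astype(np.float32)))
m=(np.hypot(W[:,0]-440,W[:,1]+262.5)<75)&(np.hypot(W[:,0]-440,W[:,1]+262.5)>26)&(W[:,2]>10)&(W[:,2]<80)
print(m.sum(),np.percentile(W[m],[2,50,98],axis=0).round())
E
python3 go.py 440 -262.5 15 50
```

```text
2070 ((437.25347900390625, -263.106689453125), 21.205793380737305)
t 24.55 tcp [ 441.1 -260.   140.1] phi -129.9 g 0.7542971525107993 F [0.4 1.2 0.2]
shift cm [ 0.1   0.27 12.51] twist 0.1 q6 1.5049467447079037Traceback (most recent call last):
  File "<stdin>", line 7, in <module>
    return _quantile_unchecked(
        a, q, axis, out, overwrite_input, method, keepdims, weights)
    return _ureduce(a,
                    func=_quantile_ureduce_func,
    ...<5 lines>...
                    overwrite_input=overwrite_input,
                    method=method)
    r = func(a, **kwargs)
    result = _quantile(arr,
                       quantiles=q,
    ...<2 lines>...
                       out=out,
                       weights=wgt)
    slices_having_nans = np.isnan(arr[-1, ...])
                                  ~~~^^^^^^^^^
IndexError: index -1 is out of bounds for axis 0 with size 0
```

View pics/w8.png

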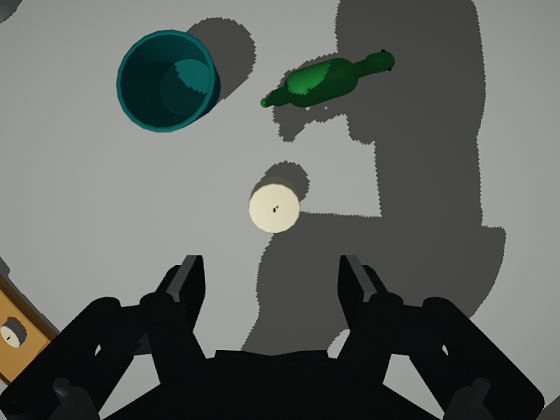

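step_arm --plan "0.05 0.3 4 0 75;0.05 0.3 8 0 75;0.05 0.3 11 0 75;0.05 0.3 12.6 0 75;0.05 0.3 12.6 0 75;0.05 0.3 12.6 0 30;0.05 0.3 12.6 0 30;0.05 0.3 12.6 0 30;0.05 0.3 12.6 0 30;0.05 0.3 12.6 0 30"

```text
time_s: 25.55
eef_pos: [440.3, -263.6, 15.9]
ee_rot: [0.0, 0.94, -0.341, 0.001]
force: [0.5, 2.9, 7.8]
grip_width: 0.479
```

step_arm --plan "0 0 -4 0 30;0 0 -9 0 30;0 0 -11 0 30;0 0 -11 0 30;0 0 -11 0 30"

```text
time_s: 26.05
eef_pos: [439.4, -263.2, 124.5]
ee_rot: [0.0, 0.94, -0.341, -0.0]
force: [-0.6, -0.8, -1.1]
grip_width: 0.478
```

```bash
python3 go.py 525.6 231 125 93.4
```

```text
t 26.05 tcp [ 439.4 -263.2  124.5] phi -129.9 g 0.47813706294059627 F [-0.6 -0.8 -1.1]
shift cm [-25.09 -43.45  -0.05] twist -43.3 q6 1.498361789708496
```

step_arm --plan "-25.1 -43.4 0 -43.3 30;-25.1 -43.4 0 -43.3 30;-25.1 -43.4 0 -43.3 30;-25.1 -43.4 0 -43.3 30;-25.1 -43.4 0 -43.3 30;-25.1 -43.4 0 -43.3 30;-25.1 -43.4 0 -43.3 30;-25.1 -43.4 0 -43.3 30;-25.1 -43.4 0 -43.3 30;-25.1 -43.4 0 -43.3 30"

```text
time_s: 27.05
eef_pos: [524.4, 231.2, 122.9]
ee_rot: [0.0, 1.0, 0.03, -0.001]
force: [1.7, -0.5, -0.2]
grip_width: 0.479
```

```bash
python3 go.py 526.5 231 124 93.4
```

```text
t 27.05 tcp [524.4 231.2 122.9] phi -86.6 g 0.47932499967856945 F [ 1.7 -0.5 -0.2]
shift cm [ 0.21  0.03 -0.11] twist 0.0 q6 1.7222727570013034
```

Contact is expected at TCP z ≈ 26.

step_arm --plan "0.2 0 4 0 30;0.2 0 7 0 30;0.2 0 8.7 0 30;0.2 0 9.2 0 30;0.2 0 9.3 0 30;0.2 0 9.3 0 30"

```text
time_s: 27.65
eef_pos: [527.4, 229.3, 32.1]
ee_rot: [-0.0, 1.0, 0.03, 0.0]
force: [-0.2, 0.0, 0.6]
grip_width: 0.478
```

step_arm --plan "0 0 0.1 0 30;0 0 0.2 0 30;0 0 0.3 0 30;0 0 0.3 0 30"

```text
time_s: 28.05
eef_pos: [527.2, 229.3, 28.8]
ee_rot: [-0.0, 1.0, 0.03, 0.0]
force: [0.4, 0.6, -0.9]
grip_width: 0.48
```

step_arm --plan "0 0 0.1 0 30;0 0 0.2 0 30;0 0 0.25 0 30;0 0 0.25 0 30"

```text
time_s: 28.45
eef_pos: [527.1, 229.3, 26.1]
ee_rot: [0.0, 1.0, 0.03, -0.0]
force: [0.1, -0.8, -0.9]
grip_width: 0.482
```

step_arm --plan "0 0 0 0 60;0 0 0 0 60;0 0 0 0 60;0 0 0 0 60;0 0 -3 0 60;0 0 -7 0 60;0 0 -11 0 60;0 0 -15 0 60;0 0 -15 0 60"

```text
time_s: 29.35
eef_pos: [529.3, 229.9, 181.8]
ee_rot: [-0.001, 1.0, 0.03, 0.005]
force: [1.0, 0.9, -0.7]
grip_width: 0.598
```

step_arm --plan "-10 0 0 0 60;-10 0 0 0 60;-10 0 0 0 60;-10 0 0 0 60;-10 0 0 0 60"

```text
time_s: 29.85
eef_pos: [428.5, 223.5, 176.4]
ee_rot: [-0.0, 1.0, 0.03, 0.001]
force: [0.7, 0.2, 0.5]
grip_width: 0.601
```

```bash
python3 - <<'E'
from h import *
s=readout.sense();print(s['time_s'],s['eef_pos'],s['force'])
o=np.array([575.5,183.8]);a=np.radians(3.4);R=np.array([[np.cos(a),-np.sin(a)],[np.sin(a),np.cos(a)]])
for n in('wrist','top'):
    ci,p,d=cap(n,n+'9.png')
    for t in('tealight','votive','matchbox','steel_ring','brass_ring','dinosaur','cup'):
      for r in spotter.regions_of(n,t)[:1]:
        W=world(ci,d,r['pixels'],n=='wrist')
        T=W[W[:,2]>np.percentile(W[:,2],90)-5];m=T.mean(0);print(n,t,round(r['conf'],2),len(T),m.round(1),'org',((m[:2]-o)@R).round(1), T[:,2].std().round(1))
q=cv2.imread('pics/top9.png')[120:300,110:470]
cv2.imwrite('pics/f.png',cv2.resize(q,None,fx=2.2,fy=2.2,interpolation=cv2.INTER_CUBIC))
E
```

```text
29.85 [428.45795661 223.45643524 176.41655421] [0.74297813 0.15231981 0.45603231]
wrist tealight 0.88 1206 [527.2 131.9  24.7] org [-51.3 -49. ] 1.0
wrist votive 0.84 1828 [523.6 228.3  42.5] org [-49.2  47.5] 0.8
wrist steel_ring 0.46 1804 [523.7 228.4  42.5] org [-49.   47.6] 0.8
top tealight 0.68 191 [530.5 129.6  25.9] org [-48.1 -51.5] 1.7
top votive 0.63 240 [526.2 226.8  43.3] org [-46.7  45.8] 1.6
top matchbox 0.74 340 [629.4 235.2  68.4] org [56.8 48.1] 1.6
top steel_ring 0.52 65 [634.4 122.3  63.1] org [ 55.2 -64.9] 1.7
top dinosaur 0.64 46 [ 480.  -388.6   68.6] org [-129.3 -565.7] 2.1
top cup 0.77 196 [ 564.8 -271.1   69.2] org [ -37.7 -453.4] 2.1
```

View pics/wrist9.png

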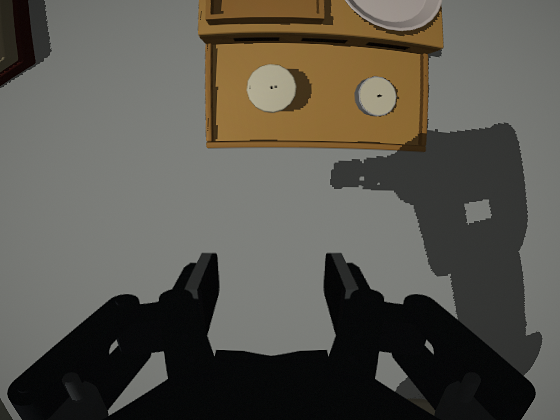

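View pics/f.png

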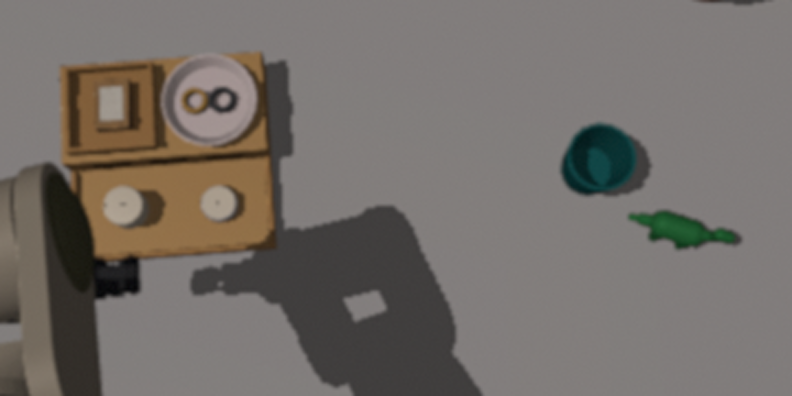

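All five are in place: the tealight at (219,203), the votive at (124,206), the matchbox in the tray and both rings in the dish. The cup and dinosaur have not moved.

```bash
python3 -c "
from rig import workorder;print(workorder.finish_job())"
```

```text
the job is handed in; nothing more can be done
None
```

I sorted all five things into the organiser and handed the job in at about 30 s of the 128 s allowed; no verdict was reported.

- **Rings:** Both lie in the ceramic dish, about 15 mm either side of its centre. The top of the steel ring measured about 63 mm up, close to the 64 mm expected. The detector did not find the brass ring in the final top image, but it is visible in the dish, and a colour check after I placed it put it near (633, 151).
- **Candles:** Both stand upright on the front tier, about 50 mm either side of its middle. Their tops measured about 26 mm and 43 mm, against 26 mm and 44 mm expected.
- **Matchbox:** It lies flat near the tray's centre, with its top about 68 mm up against 69 mm expected.
- **Bystanders:** The dinosaur and cup measured within about 2 mm of their first readings.

Each thing was released within a few millimetres of its floor. The largest force I read at the tool was about 8 N, as the jaws closed. At hand-in the gripper was clear of everything.

The wrist camera read positions about 2–3 mm lower in x than the top camera. It also falsely labelled the votive as the steel ring (confidence 0.46). Neither changes the result.

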